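# Press a small cheese with the crank press

## Task

Stand the cheese mould upright on the bed of the crank press, between the two rails, and slide it back until it is fully home against the two stop posts under the blue pad. Then turn the crank clockwise (as seen from the robot) one full turn from its red mark, until its knob is back at the mark and the pad is pressed down on the mould, and last swing the red lock lever all the way over to the back. Do not drop the mould or tip it over, and leave the jar, mills, mug, knife and spatula where they are.

Things in the scene. Friction and masses are not known exactly. Their poses are not given: they have to be found in the camera images.
- mould: Cheese mould: a closed upright metal cylinder with a pale wooden follower on top, 58 mm in diameter, 60 mm tall in all (metal 52 mm, wooden disc 53 mm in diameter above), about 0.3 kg. Origin: centre of its underside, z up. It starts standing on the worktop, to the left or to the right of the press.
- press: Cheese press fixed to the worktop, turned by up to 0.25 rad. Origin: middle of the bed, on the worktop; x points to its back (away from the robot), y to its left, z up. Wooden bed: x -130 to 90, y -85 to 85 mm, top at z = 20 mm. White columns at x 10 to 60, |y| 65 to 79 mm carry a crossbar (x 5 to 65 mm, underside at z = 130 mm) and above it the sloping face plate with the crank.
- bed_front (a point): Middle of the open front part of the bed, on its top (x = -65, y = 0, z = 20 mm in the press's frame; axes as the press's): a good place to set the mould down before sliding it. Nothing is above the bed for x below -20 mm. Two steel rails 12 mm high run along x on either side, from x = -120 to 55 mm, inner faces at |y| = 34, outer at |y| = 42 mm.
- face (a point): Centre of the round white face plate (150 mm across, 12 mm thick), x = 50, y = 0, z = 185 mm in the press's frame; axes as the press's. The plate slopes 35 degrees down towards the robot; its lowest front edge is at x = -11, z = 142 mm, the upper edge, with the red mark, at x = 111, z = 228 mm.
- seat (a point): On the bed: where the centre of the mould's underside is when it is fully home against the stops, under the pad (x = 30, y = 0, z = 20 mm in the press's frame; axes as the press's). The stops are two steel posts, 10 mm thick and 40 mm high, at x = 57.5, y = -20 and 20 mm.
- crank_centre (a point): Fixed point on the crank's axis at the height to grip the knob, 55 mm off the face plate (x = 18.5, y = 0, z = 230 mm in the press's frame; axes as the press's). The axis leans 35 degrees from vertical towards the robot: out of the plate it points along (-0.574, 0, 0.819) in the press's frame.
- crank (a joint): Crank angle, rad. 0: knob uphill at the back, at the red mark. Grows clockwise as seen from the robot: the knob goes to the right (press -y), down the front, up the left. A full turn from the mark reads 6.28 and lowers the pad by 30 mm. Stops at -0.7 and 7.2. Starts within 0.35 of 0; friction 0.12 N m (some 3 N at the knob); stays where it is left.
- knob_grip (a point): Where to grip the dark wooden knob: on its axis, 50 mm from the crank's axis, level with crank_centre along that axis. The knob is 22 mm in diameter, 40 mm long, parallel to the crank's axis and spins freely on its pin; this point is 25 mm from its foot on the steel arm, 15 mm from its end. Axes: x along the arm outwards, z along the knob outwards.
- pad (a joint): How far the sprung blue pad (46 mm across, under the crossbar above the seat) is pushed up into its holder, m: 0 when it presses nothing. With the mould home it touches the mould after about 22 mm of travel (4.6 rad of the crank) and reads about 0.008 after the full turn, about 9 N.
- lock (a joint): Red lock lever on the left of the press, rad: 0 leans to the front (robot), 1.0 leans to the back, fully over. It starts below 0.2, takes about 1 N at the tip and stays where it is left. It pivots about an axis along the press's y, at x = 0, y = 140, z = 42 mm in the press's frame, and is 80 mm long; at 0.5 it is upright.
- lock_tip (a point): Centre of the red ball (26 mm in diameter) at the lever's tip, 80 mm from the pivot, which sits in a white block (x -35 to 35, y 115 to 165 mm, top at z = 45 mm in the press's frame). It is about 112 mm above the worktop at either end of its swing, 38 mm in front of or behind the pivot.
- jam: Jam jar, amber with a red cap, 66 mm in diameter, 85 mm tall, origin centre of its underside. A bystander, beside the press on the other side from the mould.
- pepper_mill: Dark wooden mill, 52 mm in diameter, 152 mm tall, on a wooden tray at the back left; origin centre of its underside. Bystander.
- salt_mill: White mill, same size and tray. Bystander.
- mug: Blue mug, 80 mm across, 90 mm tall, handle at its +y, right of the press; origin centre of its underside. Bystander.
- knife: Knife lying flat, 250 mm long along its x (handle 110 mm to -x, 16 mm thick), origin where handle and blade meet, on the worktop in front of the press. Bystander.
- spatula: Wooden spatula lying flat at the back right, along its x. Bystander.

How it is judged:
By the outcome, as a careful person would: the job done as asked, in the order asked, and still so for the second after the job is handed in, with the robot touching nothing.
It also fails if it takes over 72 s, if anything falls off the work surface, if the arm or the gripper's body presses on something with over 40 N, if the wrist force passes 120 N, or if a joint passes its speed limit or range.

## Robot

A 6-joint arm with a two-finger parallel gripper is mounted at the origin on the work surface. World frame = base frame: x ahead of the robot, y to its left, z up, the work surface at z = 0. Lengths are in mm, angles in rad, forces in N, time in s.
With the tool pointing down it reaches from about 350 to 775 mm from the base axis. Payload 7.3 kg.
Tool frame: the origin (TCP) lies midway between the tips of the shut fingers; the grasp point (between the pads) lies 19 mm behind it; z points along the fingers, y is the line along which they close (so a half turn about z gives the same grasp; the last joint's range is limited). The gripper opens to 92 mm and grips with 3 to 60 N. Pads are 19 mm wide; open, the fingers measure 130 mm over their backs; the gripper's body (75 mm by 190 mm) begins 47 mm behind the grasp point.
Start: joints at [-1.452, 0.342, 1.524, -0, 1.275, -0.146], TCP at [137.423, -506.715, 226.741] pointing down, gripper open.
Joint ranges: [-2.53, 2.53], [-0.77, 2.02], [0.04, 2.7], [-1, 4.14], [0.28, 2.66], [-3.11, 3.11]. Speed limits (rad/s): [2.57, 2.57, 3.14, 3.14, 3.14, 3.14].

## Interface

Orientations are given as [roll, pitch, yaw] about the fixed x, y, z axes, in that order (R = Rz(yaw) Ry(pitch) Rx(roll)).
In Python, from plant import bot gives the robot as it stands.
- The arm moves only by the tool servo_tool, never from a script. Its argument "deltas" is a list of rows, each a list of 2 entries, a list of its own where there are three numbers: the shift along the tool's x, y, z in m, then the turn, a rotation vector about the tool's x, y, z in degrees. A call has 1 to 20 rows; each row shifts and turns the commanded pose from where the row before left it, along the tool's axes as they then stand; what a row does not reach is not made up. A row lasts 1/8 s, in which the tool goes at most 62.5 mm and 10.7 degrees, less where a joint would pass 70% of its speed; a pose out of reach is approached as far as the arm can. A call with a gripper value outside its range is refused whole. "fingers" is the opening, from 0 (shut) to 1 (fully open), set as the call begins (left out, the last holds). The fingers move at their own pace and stop on an object; the grip force is fixed at half the most. Time passes only in rows, so rows that do not move let the fingers close. It gives the time, the measured TCP pose, the force, the opening and the grip force at its end, in the units of the state.
- bot.get_obs(): the state, without advancing time (a new reading comes with each control period).
- bot.capture(name): name is "side" or "top" or "wrist"; returns the picture (480x640x3 uint8, red, green, blue); there is no depth.
- bot.camera_model(name): a dict with "mtx" (3x3 intrinsics, pixels), "xyz" and "rotation" of the camera in the world. Camera axes: x right, y down, z forward; pixel columns grow to the right and rows downward; lengths in mm; the calibration is good to about 2 mm. A picture is of the moment at which its call begins: read the wrist's pose just before it. camera_model takes no time and is no camera call; for the wrist camera it gives the pose at the moment of the call.
- bot.close_job(): hands the job in; it is judged then, once.
The state is a dict: "time": time; "joint_positions": joint angles; "dq": joint speeds; "tau": joint torques, N m; "tool_pos": TCP position; "tcp_rot": TCP orientation; "contact_force": force on the tool from outside, world axes, zero at the start; "moment": the same for the moment, N m; "grip_width": finger opening in mm; "finger_force": force on a finger pad.
Only numpy, scipy, OpenCV 4.12 (cv2) and the standard library are available. Lean on these libraries where they do the work, as an engineer would, in place of code of your own. Each camera call takes 0.05 s, during which the arm holds its last target. There are 200 camera calls.

## Working session

There is one attempt and no reset: what is moved stays moved. The work goes in short steps, Python scripts to look and compute and a tool call to move; the robot and the scene stay as the last step left them, time stands still between calls to the robot, and variables do not carry over. Pictures are saved under pics/ and viewed, at most 10 in all, crops included, and the job is handed in when it is done.

Besides the shell and the picture viewer there is one more tool, called after "Call:" as name([rows], argument=value, ...), one row to a line, values as JSON. servo_tool: Moves the arm, as the interface text tells. Its arguments: {"type":"object","properties":{"deltas":{"type":"array"},"fingers":{"type":"number"}},"required":["deltas"]}

```bash
ls; mkdir -p pics
python3 - <<'E'
from plant import bot
import cv2
print(bot.get_obs())
for n in("side","top"):
    m=bot.camera_model(n);print(n,m)
    cv2.imwrite(f"pics/{n}0.png",bot.capture(n)[:,:,::-1])
E
```

```text
pics
{'time': 0.0, 'joint_positions': array([-1.45199627e+00,  3.42717739e-01,  1.52499667e+00,  1.85972835e-05,
        1.27543005e+00, -1.45984893e-01]), 'dq': array([ 0.00028817, -0.00012844, -0.00078449, -0.00060346, -0.0010925 ,
        0.00024775]), 'tau': array([-1.73217118e-04, -4.31237948e+01, -2.44224787e+01,  7.18365703e-02,
        5.58960834e-02, -1.28235056e-04]), 'tool_pos': array([ 137.37929357, -506.28513771,  226.05466547]), 'tcp_rot': array([-3.14005994e+00, -2.43330614e-04,  2.64779341e-01]), 'contact_force': array([ 0.93580917, -0.79822296, -1.04779891]), 'moment': array([ 0.02181737,  0.04149077, -0.0131279 ]), 'finger_force': 0.0, 'grip_width': 91.71659814778077}
side {'mtx': array([[500.16063981,   0.        , 320.98521365],
       [  0.        , 500.16063981, 237.00427261],
       [  0.        ,   0.        ,   1.        ]]), 'xyz': array([148.51027175, 723.62486802, 808.25217553]), 'rotation': array([-2.23135017, -0.00710571, -2.59751464])}
top {'mtx': array([[523.06238074,   0.        , 325.30936501],
       [  0.        , 523.06238074, 244.6601288 ],
       [  0.        ,   0.        ,   1.        ]]), 'xyz': array([ 384.32973674,   25.73014944, 1313.43983404]), 'rotation': array([-2.9777864 , -0.01569857, -1.55485166])}
```

View pics/side0.png

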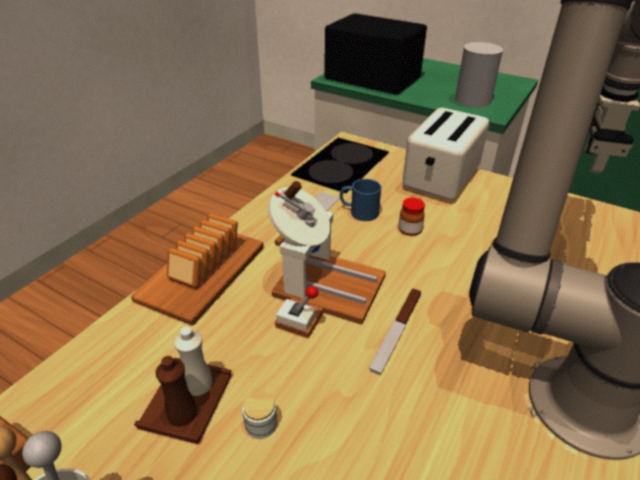

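View pics/top0.png

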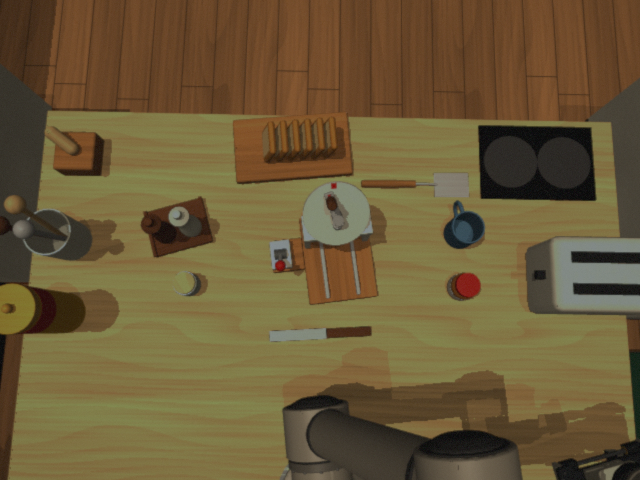

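Side view: mould top at about (260,410), red ball (312,292), knob (293,188). Top view: mould (187,284), ball (280,266), knob (332,203), mark (333,186), bed front corners (310,303) and (377,297). I'll zoom in for accuracy.

Run:
```python
import cv2,numpy as np
t=cv2.imread("pics/top0.png");s=cv2.imread("pics/side0.png")
a=cv2.resize(t[170:315,260:385],None,fx=3.2,fy=4,interpolation=cv2.INTER_CUBIC)
b=cv2.resize(s[170:340,260:395],None,fx=2.9,fy=3.4,interpolation=cv2.INTER_CUBIC)
h=580
c=np.zeros((h,800,3),np.uint8);c[:,:400]=a[:h,:400];c[:b.shape[0],400:400+b.shape[1]]=b[:h,:400]
cv2.imwrite("pics/crop0.png",c);print(a.shape,b.shape)
a=cv2.resize(t[262:305,160:215],None,fx=7,fy=7,interpolation=cv2.INTER_CUBIC)
b=cv2.resize(s[385:447,230:290],None,fx=6,fy=6,interpolation=cv2.INTER_CUBIC)
c=np.zeros((400,800,3),np.uint8);c[:a.shape[0],:a.shape[1]]=a;c[:b.shape[0],400:400+b.shape[1]]=b
cv2.imwrite("pics/crop1.png",c)
```

```text
(580, 400, 3) (578, 392, 3)
```

View pics/crop0.png

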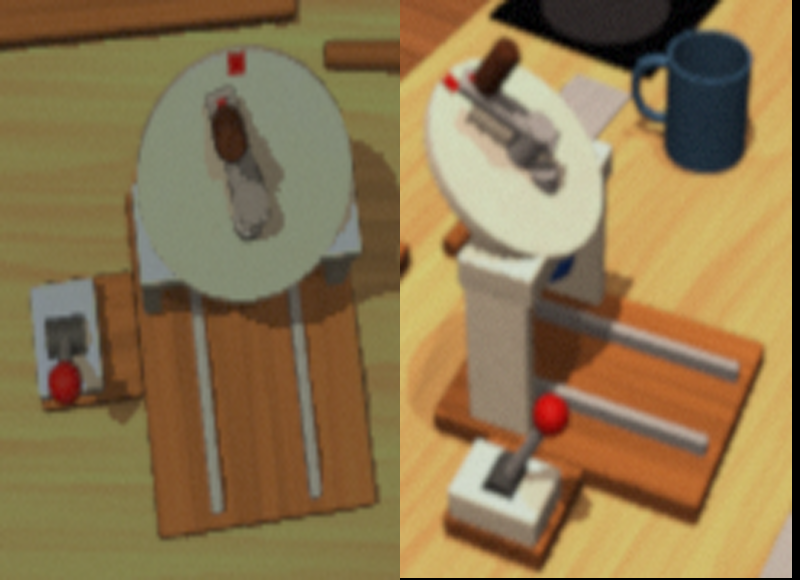

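View pics/crop1.png

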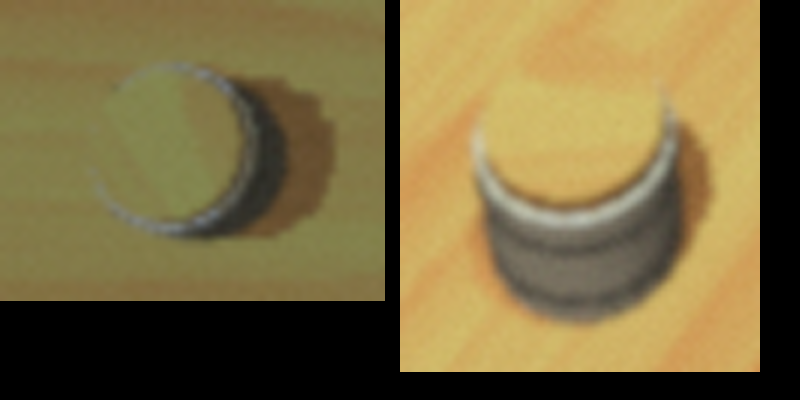

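Crop shows (top) bed front corners, rail ends, ball, mark, knob; (side) the same. Mould rim circle centre is ≈(184.8,283.4) in the top view; in the side view the rim spans u 242–276. Fitting poses now.

```bash
cat > h.py <<'E'
import numpy as np,cv2
from plant import bot
from scipy.spatial.transform import Rotation as R
from scipy.optimize import least_squares
def cam(n):
    m=bot.camera_model(n);return m["mtx"],np.array(m["xyz"]),R.from_euler("xyz",m["rotation"]).as_matrix()
def proj(c,P):
    K,x,r=c;q=(np.atleast_2d(P)-x)@r@K.T;return q[:,:2]/q[:,2:]
def press(p,P):  # p: x,y,yaw,z
    return R.from_euler("z",p[2]).apply(np.atleast_2d(P))+[p[0],p[1],p[3]]
C=np.array([18.5,0,230]);N=np.array([-.574,0,.819]);U=np.array([.819,0,.574]);RT=np.array([0,-1.,0])
def knob(a,h=0): return C+50*(U*np.cos(a)+RT*np.sin(a))+h*N
def ball(l): return np.array([0,140,42])+80*np.array([np.sin(l-.5),0,np.cos(l-.5)])
E
python3 - <<'E'
from h import *
T,S=cam("top"),cam("side")
ct=lambda x,y:(260+x/3.2,170+y/4); cs=lambda x,y:(260+(x-400)/2.9,170+y/3.4)
mark=np.array([50,0,185])+U*66+N*3
pts=[(T,ct(160,537),[-130,85,20]),(T,ct(377,502),[-130,-85,20]),(T,ct(217,514),[-120,38,32]),(T,ct(316,497),[-120,-38,32]),
(T,ct(236,64),mark),(S,cs(450,83),mark),(S,cs(763,347),[-130,-85,20]),(S,cs(738,365),[-120,-38,32]),(S,cs(705,440),[-120,38,32]),
(S,cs(697,505),[-130,85,20])]
def f(p):
    r=[proj(c,press(p,P))[0]-u for c,u,P in pts]
    r+=[proj(T,press(p,ball(p[5])))[0]-ct(65,383),proj(S,press(p,ball(p[5])))[0]-cs(551,414)]
    r+=[proj(S,press(p,knob(p[4],15)))[0]-cs(507,50),proj(T,press(p,knob(p[4],5)))[0]-ct(229,135)]
    return np.ravel(r)
s=least_squares(f,[560,0,0.1,0,0,.1],loss="soft_l1");print(s.x.round(3));print(f(s.x).reshape(-1,2).round(1))
ph=np.linspace(0,2*np.pi,90);c=np.c_[29*np.cos(ph),29*np.sin(ph),0*ph]
def g(m):
    q=proj(T,c+m);w=proj(S,c+m)
    return [q[:,0].min()-(160+90/7),q[:,0].max()-(160+258/7),q[:,1].min()-(262+63/7),q[:,1].max()-(262+238/7),
     w[:,0].min()-(230+73/6),w[:,0].max()-(230+277/6),w[:,1].max()-(385+228/6)]
s=least_squares(g,[450,350,52]);print(s.x.round(1),np.round(s.fun,1))
E
```

```text
[ 5.90563e+02 -1.95730e+01  1.49000e-01 -4.48300e+00 -2.41000e-01
  1.50000e-02]
[[-0.4  0. ]
 [-0.2 -0.3]
 [ 0.2 -1.1]
 [-0.1 -0.9]
 [-0.2  0.9]
 [ 0.8  0. ]
 [ 0.2 -2. ]
 [-0.8  0.2]
 [ 0.  -0.3]
 [-0.2  0.3]
 [ 0.1 -0.2]
 [-0.1  0.4]
 [ 0.7 -0.2]
 [-0.1  0.8]]
[493.7 347.6  45.6] [-0.2 -0.1  0.2 -0.9  0.4  0.2  0.1]
```

```bash
cat >> h.py <<'E'
PR=np.array([590.6,-19.6,.149,0])
def tool():
    o=bot.get_obs();return o,np.array(o["tool_pos"]),R.from_euler("xyz",o["tcp_rot"])
def to(pos,rot=None):
    o,p,r=tool();rot=r if rot is None else rot
    print("t",round(o["time"],2),"shift in tool mm",r.inv().apply(np.array(pos)-p).round(1),"rotvec deg",(r.inv()*rot).as_rotvec(degrees=True).round(2),
     "shift after rot",rot.inv().apply(np.array(pos)-p).round(1))
def down(yaw): return R.from_euler("xyz",[np.pi,0,yaw])
E
python3 - <<'E'
from h import *
K,x,r=cam("wrist");o,p,t=tool()
print(K,t.inv().apply(x-p),t.as_matrix().T@r)
to([430,-20,400],down(.149))
E
```

```text
[[423.98967501   0.         324.62311435]
 [  0.         423.98967501 240.15214536]
 [  0.           0.           1.        ]] [  74.22407295    1.79071883 -157.87108215] [[ 6.02584798e-04 -9.60654303e-01 -2.77746192e-01]
 [ 9.99998147e-01  7.10477018e-05  1.92381180e-03]
 [-1.82838485e-03 -2.77746837e-01  9.60652566e-01]]
t 0.1 shift in tool mm [ 409.8 -393.  -173.2] rotvec deg [-0.08 -0.01  6.63] shift after rot [ 361.6 -437.5 -173.9]
```

Call:
servo_tool([
  [[0,0,-0.058],[0,0,2.2]],
  [[0,0,-0.058],[0,0,2.2]],
  [[0,0,-0.058],[0,0,2.2]],
  [[0.0395,-0.0282,0],[0,0,0]],
  [[0.0395,-0.0282,0],[0,0,0]],
  [[0.0395,-0.0282,0],[0,0,0]],
  [[0.0395,-0.0282,0],[0,0,0]],
  [[0.0395,-0.0282,0],[0,0,0]],
  [[0.0395,-0.0282,0],[0,0,0]],
  [[0.0395,-0.0282,0],[0,0,0]],
  [[0.0395,-0.0282,0],[0,0,0]],
  [[0.0395,-0.0282,0],[0,0,0]],
  [[0.0395,-0.0282,0],[0,0,0]],
  [[0.0395,-0.0282,0],[0,0,0]],
  [[0.0395,-0.0282,0],[0,0,0]],
  [[0.0395,-0.0282,0],[0,0,0]],
  [[0.0395,-0.0282,0],[0,0,0]],
  [[0.0395,-0.0282,0],[0,0,0]],
], fingers=1)

```text
time: 2.35
tool_pos: [661.1, 1.1, 400.2]
tcp_rot: [-3.142, 0.001, 0.15]
contact_force: [0.6, -0.9, 0.3]
grip_width: 91.7
finger_force: 0.0
```

Run:
```python
from h import *
import pickle
o,p,t=tool();print(o["time"],p.round(1),o["tcp_rot"].round(3),np.abs(o["dq"]).max())
c=cam("wrist");im=bot.capture("wrist")[:,:,::-1];cv2.imwrite("pics/w1.png",im);pickle.dump(c,open("w1.pkl","wb"))
```

```text
2.35 [661.1   1.1 400.2] [-3.142e+00  1.000e-03  1.500e-01] 1.2075027188862641
```

View pics/w1.png

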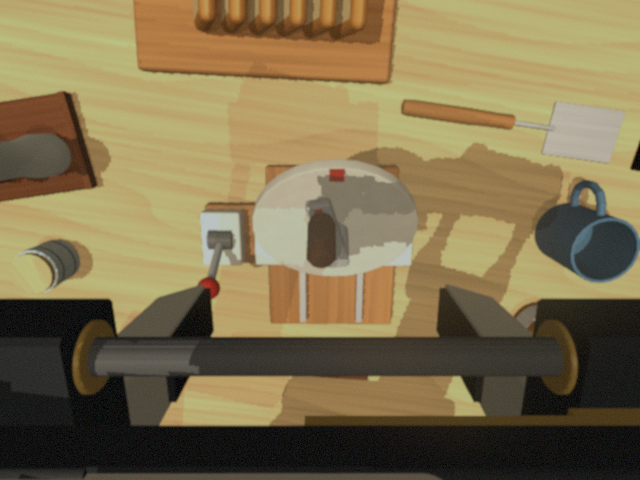

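Wrist view: ball (208,288), mark (337,175), bed corners (265,166), (398,166), (271,323), (392,323), rail ends (303,320), (359,320), knob about (321,240), mould at left edge (48,268). Refit with three cameras.

```bash
cat > fit.py <<'E'
from h import *
import pickle
T,S=cam("top"),cam("side");W=pickle.load(open("w1.pkl","rb"))
ct=lambda x,y:(260+x/3.2,170+y/4); cs=lambda x,y:(260+(x-400)/2.9,170+y/3.4)
mark=np.array([50,0,185])+U*66+N*3
pts=[(T,ct(160,537),[-130,85,20]),(T,ct(377,502),[-130,-85,20]),(T,ct(217,514),[-120,38,32]),(T,ct(316,497),[-120,-38,32]),
(T,ct(236,64),mark),(S,cs(450,83),mark),(S,cs(738,365),[-120,-38,32]),(S,cs(705,440),[-120,38,32]),
(S,cs(697,505),[-130,85,20]),
(W,(265,166),[90,85,20]),(W,(398,166),[90,-85,20]),(W,(271,323),[-130,85,20]),(W,(392,323),[-130,-85,20]),(W,(303,320),[-120,38,32]),(W,(359,320),[-120,-38,32]),(W,(337,175),mark)]
def f(p,use):
    r=[proj(c,press(p,P))[0]-u for c,u,P in pts if c in use]
    b=[(T,ct(65,383)),(S,cs(551,414)),(W,(208,288))]
    r+=[proj(c,press(p,ball(p[5])))[0]-u for c,u in b if c in use]
    k=[(S,cs(507,50),15),(T,ct(229,135),5),(W,(321,253),15)]
    r+=[proj(c,press(p,knob(p[4],h)))[0]-u for c,u,h in k if c in use]
    return np.ravel(r)
class L(list):
    def __contains__(s,c): return any(c is q for q in s)
for use in (L([T,S,W]),L([W]),L([T]),L([S])):
    s=least_squares(f,[590,-20,0.15,0,0,.1],loss="soft_l1",args=(use,));print(s.x.round(3));
    if len(use)in(1,3):print(f(s.x,use).reshape(-1,2).round(1).tolist())
    s=least_squares(lambda q:f(np.r_[q[:3],0,q[3:]],use),[590,-20,0.15,0,.1],loss="soft_l1");print(" z=0",s.x.round(3),s.cost.round(2))
E
python3 fit.py
```

```text
[ 5.90584e+02 -2.09250e+01  1.48000e-01 -4.10300e+00 -2.36000e-01
  3.00000e-03]
[[0.1, -0.0], [0.3, -0.3], [0.7, -1.1], [0.5, -0.9], [0.5, 0.9], [1.2, -0.4], [-0.5, -0.2], [0.3, -0.8], [0.1, -0.2], [-0.8, -1.5], [0.5, -1.2], [-0.9, -0.8], [-1.4, -0.7], [-0.0, -0.4], [-0.8, -0.3], [-1.1, 1.7], [0.7, 0.1], [0.6, 0.1], [1.3, -1.4], [1.1, -0.8], [0.7, 0.7], [-0.2, 4.7]]
 z=0 [ 5.91466e+02 -2.06610e+01  1.48000e-01 -2.36000e-01 -1.30000e-02] 20.68
[ 5.91711e+02 -2.13280e+01  1.50000e-01 -1.04000e+00 -2.40000e-01
 -1.30000e-02]
[[-0.8, -1.9], [1.3, -1.9], [-0.6, -0.4], [-0.4, -0.5], [0.4, 0.0], [-0.1, -0.0], [-0.5, 0.9], [1.3, -0.3], [0.1, 4.8]]
 z=0 [ 5.92088e+02 -2.12680e+01  1.50000e-01 -2.40000e-01 -1.30000e-02] 8.89
[ 5.8886e+02 -1.9584e+01  1.4700e-01  7.4320e+00 -2.4400e-01  5.0000e-03]
[[-0.6, 0.4], [0.2, 0.1], [0.2, -0.7], [0.2, -0.5], [0.1, 0.2], [-0.3, 0.0], [0.1, 0.3]]
 z=0 [ 5.89875e+02 -1.97040e+01  1.47000e-01 -2.37000e-01  6.00000e-03] 1.13
[ 5.88991e+02 -1.60290e+01  1.55000e-01 -9.25000e-01 -2.83000e-01
  2.50000e-02]
[[0.3, -0.2], [-0.8, -0.1], [0.2, -0.4], [0.2, 0.3], [-0.2, 0.3], [0.1, 0.0]]
 z=0 [ 5.88485e+02 -1.51900e+01  1.55000e-01 -2.90000e-01  2.40000e-02] 0.57
```

Call:
servo_tool([
  [[-0.0098,-0.0305,0.0167],[0,0,0]],
  [[-0.0098,-0.0305,0.0167],[0,0,0]],
  [[-0.0098,-0.0305,0.0167],[0,0,0]],
  [[-0.0098,-0.0305,0.0167],[0,0,0]],
  [[-0.0098,-0.0305,0.0167],[0,0,0]],
  [[-0.0098,-0.0305,0.0167],[0,0,0]],
  [[-0.0098,-0.0305,0.0167],[0,0,0]],
  [[-0.0098,-0.0305,0.0167],[0,0,0]],
  [[-0.0098,-0.0305,0.0167],[0,0,0]],
  [[-0.0098,-0.0305,0.0167],[0,0,0]],
  [[-0.0098,-0.0305,0.0167],[0,0,0]],
  [[-0.0098,-0.0305,0.0167],[0,0,0]],
  [[0,0,0],[0,0,0]],
])

```text
time: 4.03
tool_pos: [487.4, 345.4, 198.4]
tcp_rot: [3.141, 0.004, 0.153]
contact_force: [0.4, 0.6, 0.4]
grip_width: 91.8
finger_force: 0.0
```

Run:
```python
from h import *
import pickle
o,p,t=tool();print(o["time"],p.round(1),o["tcp_rot"].round(3),np.abs(o["dq"]).max())
c=cam("wrist");im=bot.capture("wrist")[:,:,::-1];cv2.imwrite("pics/w2.png",im);pickle.dump(c,open("w2.pkl","wb"))
print(proj(c,[493.7,347.6,52]))
```

```text
4.025 [487.4 345.4 198.4] [3.141 0.004 0.153] 0.04523947065264938
[[319.45276007 213.18314562]]
```

View pics/w2.png

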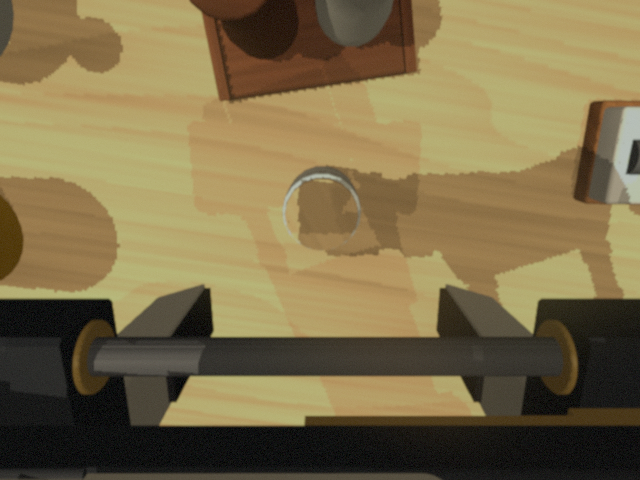

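Ring spans u 282–360, top v 174, so its centre is ≈(321,212), agreeing with the estimate; mould ≈ (494, 346.7). Descend and grasp.

Call:
servo_tool([
  [[0.0008,0,0.022],[0,0,0]],
  [[0.0008,0,0.022],[0,0,0]],
  [[0.0008,0,0.022],[0,0,0]],
  [[0.0008,0,0.022],[0,0,0]],
  [[0.0008,0,0.022],[0,0,0]],
  [[0.0008,0,0.022],[0,0,0]],
  [[0.0008,0,0.022],[0,0,0]],
  [[0.0008,0,0.022],[0,0,0]],
  [[0,0,0],[0,0,0]],
])

```text
time: 5.2
tool_pos: [495.7, 343.7, 23.2]
tcp_rot: [3.14, 0.003, 0.148]
contact_force: [-0.4, -1.5, 0.4]
grip_width: 91.9
finger_force: 0.0
```

Call:
servo_tool([
  [[0,0,0],[0,0,0]],
  [[0,0,0],[0,0,0]],
  [[0,0,0],[0,0,0]],
  [[0,0,0],[0,0,0]],
  [[0,0,0],[0,0,0]],
], fingers=0)

```text
time: 5.82
tool_pos: [496.0, 345.7, 24.9]
tcp_rot: [-3.141, -0.001, 0.15]
contact_force: [0.1, 0.8, 4.7]
grip_width: 56.3
finger_force: 30.0
```

```bash
python3 - <<'E'
from h import *
PR[:]=[591.5,-20.5,.149,0]
o,p,t=tool();print(p,o["tcp_rot"],o["grip_width"])
q=press(PR,[-72,0,0])[0];print(q)
to([p[0],p[1],110],down(.149));to([q[0],q[1],p[2]+21],down(.149))
E
sed -i 's/^PR=.*/PR=np.array([591.5,-20.5,.149,0])/' h.py
```

```text
[496.03991037 345.65788712  24.89185344] [-3.14097579e+00 -1.12783393e-03  1.49659926e-01] 56.262069518218254
[520.29775844 -31.18834865   0.        ]
t 5.83 shift in tool mm [  0.1  -0.1 -85.1] rotvec deg [-0.04 -0.06  0.04] shift after rot [  0.    0.  -85.1]
t 5.83 shift in tool mm [-32.2 376.2 -21.3] rotvec deg [-0.04 -0.06  0.04] shift after rot [-32.  376.3 -21. ]
```

Call:
servo_tool([
  [[0,0,-0.015],[0,0,0]],
  [[0,0,-0.03],[0,0,0]],
  [[0,0,-0.035],[0,0,0]],
  [[0,0,-0.035],[0,0,0]],
  [[0,0,-0.035],[0,0,0]],
  [[-0.0043,0.0314,0],[0,0,0]],
  [[-0.0043,0.0314,0],[0,0,0]],
  [[-0.0043,0.0314,0],[0,0,0]],
  [[-0.0043,0.0314,0],[0,0,0]],
  [[-0.0043,0.0314,0],[0,0,0]],
  [[-0.0043,0.0314,0],[0,0,0]],
  [[-0.0043,0.0314,0],[0,0,0]],
  [[-0.0043,0.0314,0],[0,0,0]],
  [[-0.0043,0.0314,0],[0,0,0]],
  [[-0.0043,0.0314,0],[0,0,0]],
  [[-0.0043,0.0314,0],[0,0,0]],
  [[-0.0043,0.0314,0],[0,0,0]],
  [[0,0,0],[0,0,0]],
])

```text
time: 8.07
tool_pos: [500.6, -36.9, 174.7]
tcp_rot: [3.141, 0.0, 0.147]
contact_force: [0.2, 0.7, -2.1]
grip_width: 56.8
finger_force: 30.0
```

Run:
```python
from h import *
for i in range(1):
    o,p,t=tool();print(p,o["tcp_rot"],o["grip_width"],o["contact_force"])
q=press(PR,[-92,0,0])[0]
to([q[0],q[1],47],down(.149))
S=bot.capture("side")[:,:,::-1];W=bot.capture("wrist")[:,:,::-1]
cv2.imwrite("pics/p3.png",np.hstack([cv2.resize(S[160:360,240:440],(400,400)),cv2.resize(W[:,:],(400,300))[[*range(300)]+[0]*100]]))
```

```text
[500.60312697 -36.94587302 174.67835676] [3.14097147e+00 3.36910398e-04 1.46718477e-01] 56.789150792895505 [ 0.20648786  0.70542289 -2.11278066]
t 8.07 shift in tool mm [  0.4  -2.9 127.7] rotvec deg [ 0.04  0.02 -0.13] shift after rot [  0.3  -2.8 127.7]
```

View pics/p3.png

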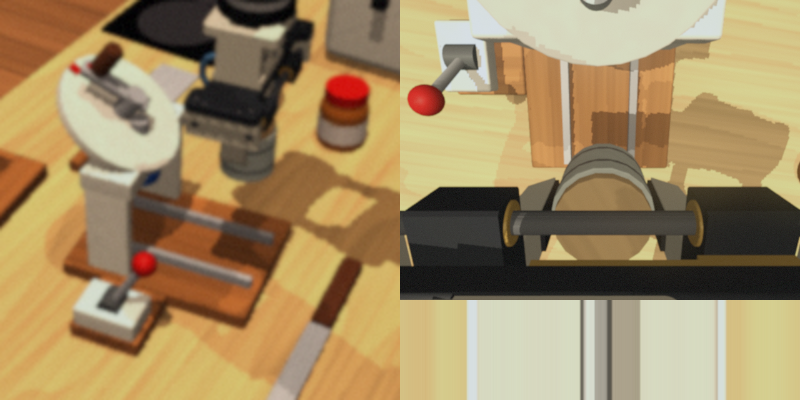

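Mould is held square; in the wrist view the rails' midline sits ≈3 mm to tool −y, matching the fit. Correct and lower.

Call:
servo_tool([
  [[0,-0.003,0.02],[0,0,0]],
  [[0,0,0.02],[0,0,0]],
  [[0,0,0.02],[0,0,0]],
  [[0,0,0.02],[0,0,0]],
  [[0,0,0.02],[0,0,0]],
  [[0,0,0.015],[0,0,0]],
  [[0,0,0.005],[0,0,0]],
  [[0,0,0],[0,0,0]],
])

```text
time: 9.18
tool_pos: [500.5, -31.9, 54.4]
tcp_rot: [3.142, 0.0, 0.15]
contact_force: [0.4, -0.3, -2.9]
grip_width: 56.6
finger_force: 30.0
```

Run:
```python
from h import *
o,p,t=tool();print(p,o["tcp_rot"],o["contact_force"])
q=press(PR,[-92,0,0])[0]
to([q[0],q[1],45],down(.149))
```

```text
[500.53904674 -31.87612067  54.40045853] [3.14156329e+00 5.58227002e-05 1.49928036e-01] [ 0.43523409 -0.30784861 -2.85163867]
t 9.18 shift in tool mm [-0.4  2.3  9.4] rotvec deg [0.   0.   0.05] shift after rot [-0.4  2.3  9.4]
```

Call:
servo_tool([
  [[0,0.001,0.003],[0,0,0]],
  [[0,0,0.002],[0,0,0]],
  [[0,0,0.002],[0,0,0]],
  [[0,0,0.001],[0,0,0]],
  [[0,0,0],[0,0,0]],
])

```text
time: 9.8
tool_pos: [500.6, -33.1, 46.3]
tcp_rot: [3.142, 0.0, 0.15]
contact_force: [-0.2, -0.6, -2.7]
grip_width: 56.2
finger_force: 30.0
```

Call:
servo_tool([
  [[0,0,0.001],[0,0,0]],
  [[0,0,0.001],[0,0,0]],
  [[0,0,0],[0,0,0]],
])

```text
time: 10.18
tool_pos: [500.7, -33.1, 44.9]
tcp_rot: [3.141, -0.0, 0.15]
contact_force: [-1.8, -0.2, 4.8]
grip_width: 56.2
finger_force: 30.0
```

Call:
servo_tool([
  [[0,0,0],[0,0,0]],
  [[0,0,0],[0,0,0]],
  [[0,0,0],[0,0,0]],
  [[0,0,0],[0,0,0]],
  [[0,0,-0.01],[0,0,0]],
  [[0,0,-0.02],[0,0,0]],
  [[0,0,-0.035],[0,0,0]],
  [[0,0,-0.035],[0,0,0]],
  [[-0.03,0,0],[0,0,0]],
  [[-0.03,0,0],[0,0,0]],
  [[-0.03,0,0],[0,0,0]],
], fingers=1)

```text
time: 11.55
tool_pos: [410.8, -46.6, 145.0]
tcp_rot: [3.141, -0.001, 0.15]
contact_force: [-0.3, -0.8, -0.7]
grip_width: 91.9
finger_force: 0.0
```

Call:
servo_tool([
  [[0,0,0],[0,10,0]],
  [[0,0,0],[0,10,0]],
  [[0,0,0],[0,10,0]],
  [[0,0,0],[0,10,0]],
  [[0,0,0],[0,10,0]],
  [[0,0,0],[0,0,0]],
], fingers=0)

```text
time: 12.3
tool_pos: [410.3, -29.2, 140.2]
tcp_rot: [-3.072, -0.593, 0.149]
contact_force: [0.9, -0.2, 0.1]
grip_width: 36.5
finger_force: 0.0
```

```bash
cat >> h.py <<'E'
def tilt(a,yaw=None): # tool pointing a rad forward of straight down, in the press's plane
    return R.from_euler("z",PR[2])*R.from_euler("y",-a)*R.from_euler("x",np.pi)
E
python3 - <<'E'
from h import *
o,p,t=tool();print(p,o["tcp_rot"],o["joint_positions"].round(2),o["grip_width"])
a=np.radians(50)
print(tilt(a).as_euler("xyz"))
q=press(PR,[-145,0,55])[0]
to(q,tilt(a))
W=bot.capture("wrist")[:,:,::-1];S=bot.capture("side")[:,:,::-1]
cv2.imwrite("pics/p4.png",np.hstack([cv2.resize(S[160:360,240:440],(400,400)),cv2.resize(W[:,:],(400,300))[[*range(300)]+[0]*100]]))
E
```

```text
[410.28162778 -29.18372551 140.17841311] [-3.07184205 -0.59253251  0.14873115] [-0.62  0.07  2.39  1.06  0.53 -0.12] 36.46607551811163
[ 3.14159265 -0.87266463  0.149     ]
t 12.3 shift in tool mm [-18.1  24.6  89. ] rotvec deg [-3.96 16.04 -0.57] shift after rot [-42.4  18.3  81.9]
```

View pics/p4.png

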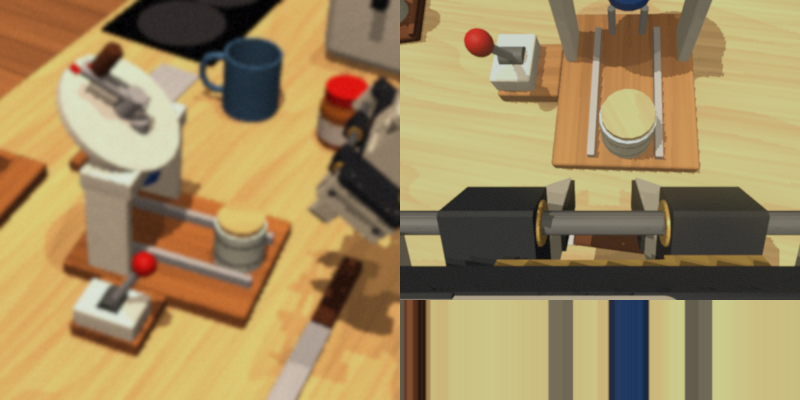

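Mould stands upright, centred between the rails. The 50° tilt is past what the wrist allows close in; I'll use a smaller tilt first.

Call:
servo_tool([
  [[0,0,0],[-1,-4.5,0]],
  [[0,0,0],[-1,-4.5,0]],
  [[0,0,0],[-1,-4.5,0]],
  [[0,0,0],[-1,-4.5,0]],
  [[0,0,0],[0,0,0]],
])

```text
time: 13.02
tool_pos: [412.7, -28.6, 141.1]
tcp_rot: [3.135, -0.289, 0.166]
contact_force: [-0.5, -0.9, 0.2]
grip_width: 0.1
finger_force: 0.0
```

Run:
```python
from h import *
o,p,t=tool();print(p,o["tcp_rot"],o["joint_positions"].round(2),o["grip_width"])
q=press(PR,[-155,0,42])[0]
to(q,tilt(np.radians(15)))
```

```text
[412.65919896 -28.55665302 141.08981956] [ 3.1353594  -0.28939516  0.16626782] [-0.37  0.11  2.16  0.24  0.63  0.86] 0.1426049108312055
t 13.03 shift in tool mm [ -6.5  18.3 101.6] rotvec deg [ 0.09 -1.58  0.95] shift after rot [ -3.4  18.6 101.7]
```

Call:
servo_tool([
  [[-0.001,0.004,0.02],[0,-1.6,1]],
  [[-0.001,0.004,0.02],[0,0,0]],
  [[-0.001,0.004,0.02],[0,0,0]],
  [[-0.001,0.004,0.02],[0,0,0]],
  [[0,0.003,0.02],[0,0,0]],
  [[0,0,0],[0,0,0]],
])

```text
time: 13.78
tool_pos: [434.9, -44.1, 41.6]
tcp_rot: [-3.139, -0.258, 0.144]
contact_force: [0.3, 0.4, -0.3]
grip_width: 0.4
finger_force: 0.0
```

Run:
```python
from h import *
o,p,t=tool();print(p,o["tcp_rot"],o["joint_positions"].round(2))
to(press(PR,[-155,0,42])[0],tilt(np.radians(15)))
to(press(PR,[-80,0,42])[0],tilt(np.radians(15)))
```

```text
[434.9035627  -44.10007244  41.56760643] [-3.13884491 -0.25751423  0.1438767 ] [-0.37  0.38  2.2   0.36  0.37  0.73]
t 13.78 shift in tool mm [ 3.4 -0.1  0.4] rotvec deg [-0.08  0.25 -0.28] shift after rot [ 3.4 -0.1  0.5]
t 13.78 shift in tool mm [75.9 -0.4 19.5] rotvec deg [-0.08  0.25 -0.28] shift after rot [75.8 -0.1 19.9]
```

Call:
servo_tool([
  [[0.006,0,0.0016],[0,0,0]],
  [[0.006,0,0.0016],[0,0,0]],
  [[0.006,0,0.0016],[0,0,0]],
  [[0.006,0,0.0016],[0,0,0]],
  [[0.006,0,0.0016],[0,0,0]],
  [[0.006,0,0.0016],[0,0,0]],
  [[0.006,0,0.0016],[0,0,0]],
  [[0.006,0,0.0016],[0,0,0]],
  [[0.006,0,0.0016],[0,0,0]],
  [[0.006,0,0.0016],[0,0,0]],
  [[0.006,0,0.0016],[0,0,0]],
  [[0.006,0,0.0016],[0,0,0]],
  [[0.003,0,0.0008],[0,0,0]],
  [[0,0,0],[0,0,0]],
])

```text
time: 15.52
tool_pos: [512.8, -32.8, 42.3]
tcp_rot: [-3.14, -0.26, 0.145]
contact_force: [-0.1, 1.1, 0.3]
grip_width: 0.4
finger_force: 0.1
```

Call:
servo_tool([
  [[0,0,0],[0,5,0]],
  [[0,0,0],[0,5,0]],
  [[0,0,0],[0,5,0]],
  [[0,0,0],[0,5,0]],
  [[0,0,0],[0,0,0]],
])

```text
time: 16.15
tool_pos: [512.8, -29.0, 46.8]
tcp_rot: [-3.099, -0.494, 0.142]
contact_force: [-1.0, 0.9, 0.0]
grip_width: 0.1
finger_force: 0.0
```

Run:
```python
from h import *
o,p,t=tool();print(p,o["tcp_rot"],o["joint_positions"].round(2))
to(press(PR,[-9,0,40])[0],tilt(np.radians(35)))
W=bot.capture("wrist")[:,:,::-1];S=bot.capture("side")[:,:,::-1]
cv2.imwrite("pics/p5.png",np.hstack([cv2.resize(S[160:360,240:440],(400,400)),cv2.resize(W[:,:],(400,300))[[*range(300)]+[0]*100]]))
```

```text
[512.8227028  -29.01695223  46.77398963] [-3.09949881 -0.49360069  0.14200577] [-0.38  0.44  2.18  1.24  0.29 -0.13]
t 16.15 shift in tool mm [58.5  4.4 39. ] rotvec deg [-2.2   6.71 -0.48] shift after rot [53.5  3.3 45.7]
```

View pics/p5.png

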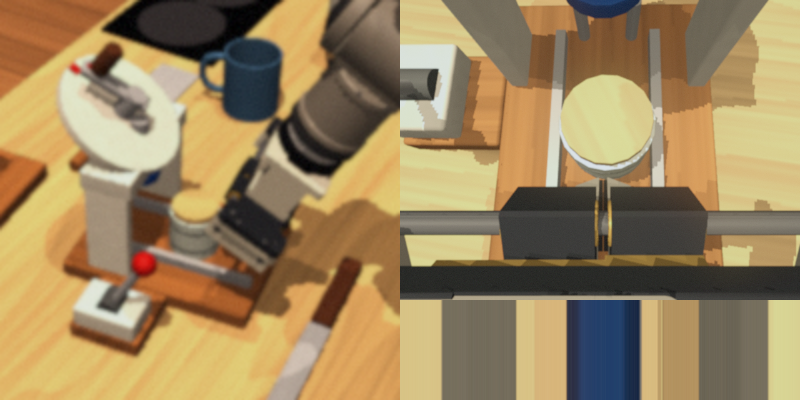

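Call:
servo_tool([
  [[0.0042,0.0003,0.0028],[0,0,0]],
  [[0.0042,0.0003,0.0028],[0,0,0]],
  [[0.0042,0.0003,0.0028],[0,0,0]],
  [[0.0042,0.0003,0.0028],[0,0,0]],
  [[0.0042,0.0003,0.0028],[-0.4,1.1,0]],
  [[0.004,0.0003,0.003],[-0.4,1.1,0]],
  [[0.004,0.0003,0.003],[-0.4,1.1,0]],
  [[0.004,0.0003,0.003],[-0.4,1.1,0]],
  [[0.0038,0.0003,0.0032],[-0.4,1.1,0]],
  [[0.0038,0.0002,0.0032],[-0.2,1.1,0]],
  [[0,0,0],[0,0,0]],
])

```text
time: 17.62
tool_pos: [563.0, -26.3, 43.0]
tcp_rot: [-3.127, -0.611, 0.14]
contact_force: [-0.9, -0.5, 0.2]
grip_width: -0.1
finger_force: 0.1
```

Run:
```python
from h import *
o,p,t=tool();print(p,o["tcp_rot"],o["joint_positions"].round(2))
print(R.from_euler("z",-PR[2]).apply(p-[PR[0],PR[1],0]))
to(press(PR,[-9,0,40])[0],tilt(np.radians(35)))
```

```text
[562.95229168 -26.335774    43.04526415] [-3.12693552 -0.61130856  0.1401116 ] [-0.35  0.52  2.16  1.84  0.3  -0.69]
[-29.09771682  -1.53322681  43.04526415]
t 17.62 shift in tool mm [14.7 -1.5 14. ] rotvec deg [-0.55 -0.03 -0.42] shift after rot [14.7 -1.5 14. ]
```

Call:
servo_tool([
  [[0.0016,-0.0001,0.0013],[0,0,0]],
  [[0.0016,-0.0001,0.0013],[0,0,0]],
  [[0.0016,-0.0001,0.0013],[0,0,0]],
  [[0.0016,-0.0001,0.0013],[0,0,0]],
  [[0.0016,-0.0001,0.0013],[0,0,0]],
  [[0.0016,-0.0001,0.0013],[0,0,0]],
  [[0.0016,-0.0001,0.0013],[0,0,0]],
  [[0,0,0],[0,0,0]],
])

```text
time: 18.62
tool_pos: [577.1, -23.6, 42.3]
tcp_rot: [-3.127, -0.612, 0.141]
contact_force: [-1.8, 0.6, 0.7]
grip_width: 0.3
finger_force: 0.4
```

Call:
servo_tool([
  [[0.0016,0,0.0012],[0,0,0]],
  [[0.0016,0,0.0012],[0,0,0]],
  [[0,0,0],[0,0,0]],
])

```text
time: 19.0
tool_pos: [580.7, -23.5, 41.9]
tcp_rot: [-3.126, -0.613, 0.141]
contact_force: [-2.1, -0.2, 0.6]
grip_width: 0.1
finger_force: 0.5
```

Call:
servo_tool([
  [[0.0012,0,0.001],[0,0,0]],
  [[0.0012,0,0.001],[0,0,0]],
  [[0,0,0],[0,0,0]],
])

```text
time: 19.38
tool_pos: [582.7, -23.2, 41.2]
tcp_rot: [-3.125, -0.613, 0.14]
contact_force: [-6.6, -1.1, 4.7]
grip_width: 0.5
finger_force: 3.4
```

Call:
servo_tool([
  [[0.0012,0,0.001],[0,0,0]],
  [[0.0012,0,0.001],[0,0,0]],
  [[0,0,0],[0,0,0]],
])

```text
time: 19.75
tool_pos: [583.6, -22.8, 40.3]
tcp_rot: [-3.123, -0.611, 0.14]
contact_force: [-18.7, -2.9, 13.4]
grip_width: 0.6
finger_force: 9.9
```

Firm contact with the stops (19 N at the expected position). Back off and rise towards the knob.

Call:
servo_tool([
  [[-0.004,0,-0.003],[0,0,0]],
  [[-0.0123,0,-0.0086],[0,0,0]],
  [[-0.0164,0,-0.0115],[0,0,0]],
  [[-0.0164,0,-0.0115],[0,0,0]],
  [[0.0184,0,-0.0262],[0,0,0]],
  [[0.0184,0,-0.0262],[0,0,0]],
  [[0.0184,0,-0.0262],[0,0,0]],
  [[0.0184,0,-0.0262],[0,0,0]],
  [[0.0184,0,-0.0262],[0,0,0]],
  [[0.0184,0,-0.0262],[0,0,0]],
  [[0.0184,0,-0.0262],[0,0,0]],
  [[0.0184,0,-0.0262],[0,0,0]],
  [[0,0,0],[0,0,0]],
], fingers=0)

```text
time: 21.38
tool_pos: [528.6, -35.4, 285.8]
tcp_rot: [-3.121, -0.622, 0.143]
contact_force: [0.0, -0.8, -0.5]
grip_width: 0.6
finger_force: 0.0
```

Run:
```python
from h import *
import pickle
o,p,t=tool();print(p,o["tcp_rot"],o["joint_positions"].round(2))
a=np.radians(35)
to(press(PR,knob(-.24,60))[0],tilt(a))
c=cam("wrist");W=bot.capture("wrist")[:,:,::-1];T=bot.capture("top")[:,:,::-1];S=bot.capture("side")[:,:,::-1]
pickle.dump(c,open("w6.pkl","wb"))
cv2.imwrite("pics/w6.png",W);cv2.imwrite("pics/s6.png",S)
print("knob grip, ends",proj(c,press(PR,[knob(-.24),knob(-.24,15),knob(-.24,-25)])).round(0).tolist())
print("mould top",proj(c,press(PR,[30,0,80])).round(0))
```

```text
[528.58583972 -35.42664624 285.79443914] [-3.12137856 -0.62235302  0.1427114 ] [-0.41  0.02  1.93  0.52  0.72  0.7 ]
t 21.38 shift in tool mm [ 84.  -17.2  34.5] rotvec deg [-0.95 -0.66 -0.29] shift after rot [ 84.5 -17.3  33.2]
knob grip, ends [[292.0, 101.0], [290.0, 100.0], [296.0, 103.0]]
mould top [[320. 248.]]
```

Run:
```python
from h import *
import pickle
im=cv2.imread("pics/w6.png");hsv=cv2.cvtColor(im,cv2.COLOR_BGR2HSV)
sub=im[40:170:10,220:380:10].astype(int)
m=((im[:,:,2].astype(int)<130)&(im[:,:,2].astype(int)-im[:,:,0]>20)).astype(np.uint8);m[:20]=0;m[220:]=0;m[:,:200]=0;m[:,420:]=0
n,l,st,ce=cv2.connectedComponentsWithStats(m)
for i in range(1,n):
    if st[i,4]>80:print(st[i],ce[i].round(1))
for r in sub[::2]:print([tuple(x[::-1].tolist()) for x in r[::2]])
c=pickle.load(open("w6.pkl","rb"))
print(proj(c,press(PR,[[50,0,185]+U*66+N*3,C-20*N])).round(0).tolist())
red=((im[:,:,2].astype(int)>130)&(im[:,:,1]<70)).astype(np.uint8);n,l,st,ce=cv2.connectedComponentsWithStats(red)
for i in range(1,n):
    if st[i,4]>30:print("red",st[i],ce[i].round(1))
```

```text
[ 200   20  106   85 3625] [240.8  71. ]
[310  31  22  37 249] [325.6  53.4]
[337  60  32  12 149] [351.5  65.5]
[ 272   84   40   38 1116] [290.5 101.6]
[200 134  20   8 149] [209.6 137.2]
[(165, 114, 65), (151, 98, 46), (189, 132, 68), (153, 127, 85), (169, 122, 71), (180, 124, 60), (170, 113, 55), (190, 138, 80)]
[(110, 74, 44), (108, 72, 39), (162, 109, 57), (145, 111, 69), (112, 92, 64), (151, 104, 57), (169, 115, 61), (135, 95, 57)]
[(104, 70, 37), (102, 69, 43), (81, 59, 36), (190, 197, 180), (180, 176, 162), (189, 73, 63), (190, 197, 183), (190, 196, 186)]
[(116, 81, 46), (111, 79, 52), (191, 197, 180), (121, 84, 58), (119, 83, 58), (190, 197, 183), (191, 198, 182), (192, 199, 185)]
[(164, 115, 68), (190, 198, 178), (192, 200, 182), (129, 134, 116), (74, 67, 53), (167, 158, 137), (191, 198, 182), (191, 198, 183)]
[(173, 177, 156), (191, 197, 177), (191, 198, 177), (193, 198, 179), (117, 115, 104), (121, 117, 104), (189, 196, 178), (191, 199, 181)]
[(193, 200, 176), (191, 198, 176), (191, 197, 175), (190, 189, 164), (173, 167, 153), (135, 132, 119), (167, 161, 138), (191, 199, 179)]
[[316.0, 78.0], [315.0, 182.0]]
red [310  70  14  16 100] [315.9  75.9]
red [132 301  26  29 582] [144.5 314.6]
```

Knob blob (290.5,101.6) matches the prediction (290,100); the mark too. Approach the knob.

Call:
servo_tool([
  [[0.021,-0.0043,0.008],[-0.9,-0.7,-0.3]],
  [[0.021,-0.0043,0.008],[0,0,0]],
  [[0.021,-0.0043,0.008],[0,0,0]],
  [[0.021,-0.0043,0.008],[0,0,0]],
  [[0,0,0],[0,0,0]],
], fingers=0.6)

```text
time: 22.15
tool_pos: [611.4, -4.4, 303.0]
tcp_rot: [-3.136, -0.603, 0.148]
contact_force: [-0.1, -0.0, -0.2]
grip_width: 45.5
finger_force: 0.0
```

Run:
```python
from h import *
o,p,t=tool();print(p,o["tcp_rot"],o["joint_positions"].round(2),o["grip_width"])
to(press(PR,knob(-.24,-18))[0],tilt(np.radians(35)))
```

```text
[611.42548026  -4.40491813 303.04621537] [-3.13614439 -0.60312921  0.14786521] [-0.25  0.16  1.72  0.34  0.73  0.98] 45.50087264943852
t 22.15 shift in tool mm [ 4.3  1.4 75.7] rotvec deg [-0.28  0.44 -0.05] shift after rot [ 3.7  1.1 75.8]
```

Call:
servo_tool([
  [[0.002,0.0006,0.015],[-0.3,0.4,0]],
  [[0.002,0.0006,0.015],[0,0,0]],
  [[0,0,0.015],[0,0,0]],
  [[0,0,0.015],[0,0,0]],
  [[0,0,0.01],[0,0,0]],
  [[0,0,0.005],[0,0,0]],
  [[0,0,0],[0,0,0]],
])

```text
time: 23.02
tool_pos: [657.1, 0.6, 245.2]
tcp_rot: [3.141, -0.612, 0.147]
contact_force: [0.3, 0.4, 0.0]
grip_width: 55.3
finger_force: 0.0
```

Call:
servo_tool([
  [[0,0,0],[0,0,0]],
  [[0,0,0],[0,0,0]],
  [[0,0,0],[0,0,0]],
  [[0,0,0],[0,0,0]],
], fingers=0)

```text
time: 23.52
tool_pos: [657.0, 0.9, 245.8]
tcp_rot: [3.141, -0.613, 0.147]
contact_force: [-0.9, 0.6, 1.3]
grip_width: 21.4
finger_force: 30.0
```

Run:
```python
from h import *
o,p,t=tool();print(p,o["tcp_rot"],o["joint_positions"].round(2),o["grip_width"],o["contact_force"])
to(press(PR,knob(-.24,-18))[0],tilt(np.radians(35)))
d=tilt(np.radians(35)).inv()
Z=R.from_euler("z",PR[2])
for A in(-.4,-.24,-.1):print(A,d.apply(Z.apply(knob(A)-C)).round(1))
```

```text
[656.98820499   0.89421925 245.81120824] [ 3.1411523  -0.61256328  0.14703782] [-0.22  0.29  1.71  0.37  0.59  0.95] 21.376927162420515 [-0.91999797  0.56142107  1.33696762]
t 23.52 shift in tool mm [-1.  -0.5  2.6] rotvec deg [ 0.09 -0.1  -0.09] shift after rot [-1.  -0.4  2.6]
-0.4 [ 46.1 -19.5  -0. ]
-0.24 [ 48.6 -11.9  -0. ]
-0.1 [49.8 -5.  -0. ]
```

Knob gripped (21.4 mm). Tool x/y lie in the crank's plane, so go round: first to the mark and a quarter turn.

Call:
servo_tool([
  [[0.0007,0.006,0],[0,0,0]],
  [[0.0007,0.006,0],[0,0,0]],
  [[-0.0017,0.0129,0],[0,0,0]],
  [[-0.005,0.0121,0],[0,0,0]],
  [[-0.008,0.0104,0],[0,0,0]],
  [[-0.0104,0.008,0],[0,0,0]],
  [[-0.0121,0.005,0],[0,0,0]],
  [[-0.0129,0.0017,0],[0,0,0]],
  [[0,0,0],[0,0,0]],
])

```text
time: 24.65
tool_pos: [624.5, -64.2, 216.4]
tcp_rot: [-3.136, -0.608, 0.146]
contact_force: [-8.9, 12.0, 5.0]
grip_width: 21.4
finger_force: 30.0
```

```bash
cat >> h.py <<'E'
def crk():
    o,p,t=tool();k=p-19*t.apply([0,0,1]);a=tilt(np.radians(35)).inv()
    v=a.apply(k-press(PR,C)[0]);print("t",o["time"],"rel centre",v.round(1),"ang deg",np.degrees(np.arctan2(v[1],v[0])).round(1),"r",np.hypot(v[0],v[1]).round(1),
    "F tool",t.inv().apply(o["contact_force"]).round(1),"rot err",(t.inv()*tilt(np.radians(35))).as_rotvec(degrees=True).round(1),o["joint_positions"].round(2),o["grip_width"])
E
python3 -c "
from h import *
crk()"
```

```text
t 24.65 rel centre [-1.6 48.2 -3.5] ang deg 91.8 r 48.3 F tool [ -2.9 -13.2  -8.1] rot err [-0.2  0.2 -0.1] [-0.37  0.29  1.81  0.56  0.58  0.65] 21.413222424506593
```

Call:
servo_tool([
  [[-0.0129,-0.0023,0],[0,0,0]],
  [[-0.0121,-0.0055,0],[0,0,0]],
  [[-0.0104,-0.008,0],[0,0,0]],
  [[-0.008,-0.0104,0],[0,0,0]],
  [[-0.005,-0.0121,0],[0,0,0]],
  [[-0.0017,-0.0129,0],[0,0,0]],
  [[0,0,0],[0,0,0]],
])

```text
time: 25.52
tool_pos: [578.1, -21.1, 188.7]
tcp_rot: [3.141, -0.612, 0.148]
contact_force: [-3.5, 1.7, 6.4]
grip_width: 21.5
finger_force: 30.0
```

```bash
python3 -c "
from h import *
crk()"
```

```text
t 25.525 rel centre [-49.7  -1.4  -3.4] ang deg -178.4 r 49.8 F tool [ 1.  -2.2 -7.1] rot err [ 0.1 -0.  -0. ] [-0.31  0.24  1.98  0.64  0.44  0.59] 21.529866491534715
```

Call:
servo_tool([
  [[0.0017,-0.0129,0],[0,0,0]],
  [[0.005,-0.0121,0],[0,0,0]],
  [[0.008,-0.0104,0],[0,0,0]],
  [[0.0104,-0.008,0],[0,0,0]],
  [[0.0121,-0.005,0],[0,0,0]],
  [[0.0129,-0.0017,0],[0,0,0]],
  [[0,0,0],[0,0,0]],
])

```text
time: 26.4
tool_pos: [611.4, 35.2, 217.5]
tcp_rot: [-3.14, -0.611, 0.148]
contact_force: [-5.2, 7.7, 6.7]
grip_width: 21.4
finger_force: 30.0
```

```bash
python3 -c "
from h import *
crk()"
```

```text
t 26.4 rel centre [  0.5 -52.1  -3.3] ang deg -89.4 r 52.1 F tool [ 0.6 -8.4 -7.8] rot err [-0.  0. -0.] [-0.16  0.25  1.87  0.4   0.47  0.96] 21.37995472885522
```

Call:
servo_tool([
  [[0.0129,0.0012,0],[0,0,0]],
  [[0.0121,0.0045,0],[0,0,0]],
  [[0.0104,0.0075,0],[0,0,0]],
  [[0.008,0.0104,0],[0,0,0]],
  [[0.005,0.0121,0],[0,0,0]],
  [[0.0017,0.012,0],[0,0,0]],
  [[0,0,0],[0,0,0]],
])

```text
time: 27.28
tool_pos: [659.2, -8.2, 246.2]
tcp_rot: [3.141, -0.611, 0.147]
contact_force: [-3.7, -0.9, 5.5]
grip_width: 21.1
finger_force: 30.0
```

Run:
```python
from h import *
crk()
c=cam("wrist");W=bot.capture("wrist")[:,:,::-1];T=bot.capture("top")[:,:,::-1];S=bot.capture("side")[:,:,::-1]
cv2.imwrite("pics/w7.png",W);cv2.imwrite("pics/s7.png",S);cv2.imwrite("pics/t7.png",T)
```

```text
t 27.275 rel centre [50.5 -2.2 -3.5] ang deg -2.5 r 50.5 F tool [ 0.   0.3 -6.6] rot err [ 0.1 -0.  -0.1] [-0.23  0.3   1.7   0.38  0.6   0.93] 21.060372714905846
```

Call:
servo_tool([
  [[0,0.0003,0],[0,0,0]],
  [[0,0,0],[0,0,0]],
])

```text
time: 27.68
tool_pos: [659.2, -8.2, 246.2]
tcp_rot: [3.141, -0.612, 0.147]
contact_force: [-4.6, -1.4, 5.1]
grip_width: 20.8
finger_force: 30.0
```

Call:
servo_tool([
  [[0,0,0],[0,0,0]],
  [[0,0,0],[0,0,0]],
  [[0,0,0],[0,0,0]],
  [[0,0,-0.01],[0,0,0]],
  [[0,0,-0.02],[0,0,0]],
  [[0,0,-0.03],[0,0,0]],
  [[0,0,-0.03],[0,0,0]],
  [[-0.03,0,-0.02],[0,0,0]],
  [[-0.04,0,0],[0,0,0]],
  [[0,0,0],[0,0,0]],
], fingers=0.6)

```text
time: 28.92
tool_pos: [537.4, -25.3, 295.6]
tcp_rot: [-3.142, -0.61, 0.146]
contact_force: [0.1, 0.0, 0.2]
grip_width: 54.9
finger_force: 0.0
```

Run:
```python
from h import *
o,p,t=tool();print(o["time"],p)
c=cam("wrist");im=bot.capture("wrist")[:,:,::-1];cv2.imwrite("pics/w8.png",im);S=bot.capture("side")[:,:,::-1];cv2.imwrite("pics/s8.png",S)
for A in(-.1,0,.1):print("pred knob",proj(c,press(PR,knob(A,15))).round(0),proj(c,press(PR,knob(A))).round(0))
i=im.astype(int);m=((i[:,:,2]<130)&(i[:,:,2]-i[:,:,0]>20)).astype(np.uint8);m=cv2.morphologyEx(m,cv2.MORPH_OPEN,np.ones((5,5)))
n,l,st,ce=cv2.connectedComponentsWithStats(m)
q=proj(c,press(PR,knob(0,8)))[0]
for k in range(1,n):
    if 300<st[k,4]<4000 and np.hypot(*(ce[k]-q))<60:print(st[k],ce[k].round(1))
print("mark",proj(c,press(PR,[50,0,185]+U*66+N*3)))
red=((i[:,:,2]>130)&(i[:,:,1]<80)&(i[:,:,0]<80)).astype(np.uint8);n,l,st,ce=cv2.connectedComponentsWithStats(red)
for k in range(1,n):
    if st[k,4]>30:print("red",st[k],ce[k].round(1))
# composite for the view
cv2.imwrite("pics/p8.png",np.hstack([cv2.resize(S[160:340,240:420],(400,400)),cv2.resize(im,(400,300))[[*range(300)]+[0]*100]]))
```

```text
28.925 [537.42555025 -25.30849398 295.6425041 ]
pred knob [[317. 123.]] [[317. 123.]]
pred knob [[326. 123.]] [[326. 122.]]
pred knob [[335. 123.]] [[335. 123.]]
[336  69  34  20 381] [351.9  78.1]
[ 308  107   36   35 1040] [325.4 123.9]
mark [[325.48963432  97.12134687]]
red [319  89  15  10 139] [326.   93.9]
```

Knob at (325.4,123.9) matches crank angle 0 (back at the mark). Next, the lever: move left, straighten and yaw 90° with fingers shut.

Call:
servo_tool([
  [[-0.0114,-0.0276,0.0006],[0,0,0]],
  [[-0.0114,-0.0276,0.0006],[0,0,0]],
  [[-0.0114,-0.0276,0.0006],[0,0,0]],
  [[-0.0114,-0.0276,0.0006],[0,0,0]],
  [[-0.0114,-0.0276,0.0006],[0,0,0]],
  [[0,0,0],[0,-8.75,0]],
  [[0,0,0],[0,-8.75,0]],
  [[0,0,0],[0,-8.75,0]],
  [[0,0,0],[0,-8.75,0]],
  [[0,0,0],[0,0,-10]],
  [[0,0,0],[0,0,-10]],
  [[0,0,0],[0,0,-10]],
  [[0,0,0],[0,0,-10]],
  [[0,0,0],[0,0,-10]],
  [[0,0,0],[0,0,-10]],
  [[0,0,0],[0,0,-10]],
  [[0,0,0],[0,0,-10]],
  [[0,0,0],[0,0,-10]],
  [[0,0,0],[0,0,0]],
], fingers=0)

```text
time: 31.4
tool_pos: [476.8, 104.7, 261.6]
tcp_rot: [3.138, 0.001, 1.716]
contact_force: [-0.2, 0.2, -0.9]
grip_width: 0.6
finger_force: 0.0
```

Run:
```python
from h import *
o,p,t=tool();print(o["time"],p,o["tcp_rot"],o["joint_positions"].round(2))
rot=down(PR[2]+np.pi/2)
to(press(PR,[-100,142,100])[0],rot)
# ball position check, two views
for n in("side","top"):
    c=cam(n);i=bot.capture(n)[:,:,::-1].astype(int)
    red=((i[:,:,2]>120)&(i[:,:,1]<60)&(i[:,:,0]<60)).astype(np.uint8);k,l,st,ce=cv2.connectedComponentsWithStats(red)
    print(n,[proj(c,press(PR,ball(a)))[0].round(1).tolist() for a in(0,.1)])
    for j in range(1,k):
        if 15<st[j,4]<200:print(st[j],ce[j].round(1))
```

```text
31.4 [476.83037791 104.68429771 261.59235298] [3.13810898e+00 1.26540357e-03 1.71580531e+00] [ 0.06  0.25  1.56 -0.    1.33 -0.09]
t 31.4 shift in tool mm [  1.4  -5.8 161.6] rotvec deg [ 0.2   0.07 -0.23] shift after rot [  1.2  -5.2 161.6]
side [[312.3, 290.5], [309.0, 288.2]]
[306 286  11  10  93] [311.2 290.6]
top [[280.7, 265.4], [280.2, 262.1]]
[332 184   4   4  16] [333.5 185.5]
```

Call:
servo_tool([
  [[0,-0.0006,0.02],[0,0,0]],
  [[0,-0.0006,0.02],[0,0,0]],
  [[0,-0.0006,0.02],[0,0,0]],
  [[0,-0.0006,0.02],[0,0,0]],
  [[0,-0.0006,0.02],[0,0,0]],
  [[0,-0.0006,0.02],[0,0,0]],
  [[0,-0.0006,0.02],[0,0,0]],
  [[0.001,0,0.02],[0,0,0]],
  [[0,0,0],[0,0,0]],
])

```text
time: 32.62
tool_pos: [471.1, 104.7, 99.9]
tcp_rot: [-3.14, 0.001, 1.715]
contact_force: [-1.1, -0.4, 1.7]
grip_width: 0.7
finger_force: 0.0
```

Call:
servo_tool([
  [[0,0.007,0],[0,0,0]],
  [[0,0.007,0],[0,0,0]],
  [[0,0.007,0],[0,0,0]],
  [[0,0.007,0],[0,0,0]],
  [[0,0.007,0],[0,0,0]],
  [[0,0.007,0],[0,0,0]],
  [[0,0.007,0],[0,0,0]],
  [[0,0.007,0],[0,0,0]],
  [[0,0,0],[0,0,0]],
])

```text
time: 33.75
tool_pos: [527.7, 112.9, 100.8]
tcp_rot: [3.139, 0.001, 1.717]
contact_force: [0.3, 0.1, 0.8]
grip_width: 0.3
finger_force: 0.0
```

```bash
cat >> h.py <<'E'
def lev():
    o,p,t=tool();print(o["time"],"TCP press",R.from_euler("z",-PR[2]).apply(p-[PR[0],PR[1],0]).round(1),o["contact_force"].round(1),o["tcp_rot"].round(3))
    c=cam("side");i=bot.capture("side")[:,:,::-1].astype(int)
    red=((i[:,:,2]>120)&(i[:,:,1]<60)&(i[:,:,0]<60)).astype(np.uint8);k,l,st,ce=cv2.connectedComponentsWithStats(red)
    print([(a,proj(c,press(PR,ball(a)))[0].round(1).tolist()) for a in(0,.25,.5,.75,.9,1)])
    for j in range(1,k):
        if 15<st[j,4]<200:print(st[j],ce[j].round(1))
E
python3 -c "
from h import *
lev()"
```

```text
33.75 TCP press [-43.3 141.4 100.8] [0.3 0.1 0.8] [3.139e+00 1.000e-03 1.717e+00]
[(0, [312.3, 290.5]), (0.25, [303.8, 285.3]), (0.5, [294.7, 281.7]), (0.75, [285.9, 280.0]), (0.9, [280.9, 279.9]), (1, [277.8, 280.2])]
```

Call:
servo_tool([
  [[0,0.006,0],[0,0,0]],
  [[0,0.006,0],[0,0,0]],
  [[0,0.006,0],[0,0,0]],
  [[0,0.006,0],[0,0,0]],
  [[0,0.006,0],[0,0,0]],
  [[0,0.006,0],[0,0,0]],
  [[0,0.005,0],[0,0,0]],
  [[0,0,0],[0,0,0]],
])

```text
time: 34.8
tool_pos: [568.0, 118.9, 100.9]
tcp_rot: [3.14, 0.001, 1.717]
contact_force: [-1.0, -0.0, -0.1]
grip_width: 0.4
finger_force: 0.0
```

```bash
python3 -c "
from h import *
lev()"
```

```text
34.8 TCP press [ -2.5 141.4 100.9] [-1.  -0.  -0.1] [3.140e+00 1.000e-03 1.717e+00]
[(0, [312.3, 290.5]), (0.25, [303.8, 285.3]), (0.5, [294.7, 281.7]), (0.75, [285.9, 280.0]), (0.9, [280.9, 279.9]), (1, [277.8, 280.2])]
```

Keep pushing in small steps until the stop is felt.

Call:
servo_tool([
  [[0,0.003,0],[0,0,0]],
  [[0,0.003,0],[0,0,0]],
  [[0,0.003,0],[0,0,0]],
  [[0,0,0],[0,0,0]],
])

```text
time: 35.35
tool_pos: [576.8, 120.2, 100.9]
tcp_rot: [3.14, 0.001, 1.717]
contact_force: [0.3, 0.4, -0.1]
grip_width: 0.2
finger_force: 0.0
```

Call:
servo_tool([
  [[0,0.002,0],[0,0,0]],
  [[0,0.002,0],[0,0,0]],
  [[0,0,0],[0,0,0]],
])

```text
time: 35.72
tool_pos: [578.9, 120.6, 100.7]
tcp_rot: [-3.139, 0.001, 1.717]
contact_force: [-6.6, -1.1, 2.8]
grip_width: 0.6
finger_force: 3.4
```

Call:
servo_tool([
  [[0,0.002,0],[0,0,0]],
  [[0,0.001,0],[0,0,0]],
  [[0,0,0],[0,0,0]],
])

```text
time: 36.1
tool_pos: [579.3, 120.7, 100.6]
tcp_rot: [-3.133, 0.001, 1.718]
contact_force: [-15.5, -2.9, 9.0]
grip_width: 0.4
finger_force: 8.3
```

```bash
python3 -c "
from h import *
lev()"
```

```text
36.1 TCP press [  8.9 141.4 100.6] [-15.5  -2.9   9. ] [-3.133e+00  1.000e-03  1.718e+00]
[(0, [312.3, 290.5]), (0.25, [303.8, 285.3]), (0.5, [294.7, 281.7]), (0.75, [285.9, 280.0]), (0.9, [280.9, 279.9]), (1, [277.8, 280.2])]
```

Stop felt (15 N). Back off, rise and look.

Call:
servo_tool([
  [[0,-0.004,0],[0,0,0]],
  [[0,-0.015,0],[0,0,0]],
  [[0,-0.02,-0.01],[0,0,0]],
  [[0,-0.03,-0.03],[0,0,0]],
  [[0,-0.03,-0.03],[0,0,0]],
  [[0,-0.03,-0.03],[0,0,0]],
  [[0,-0.03,-0.03],[0,0,0]],
  [[0,0,0],[0,0,0]],
])

```text
time: 37.15
tool_pos: [426.2, 98.1, 233.2]
tcp_rot: [3.134, 0.001, 1.717]
contact_force: [1.2, -0.1, 0.2]
grip_width: 0.1
finger_force: 0.0
```

Run:
```python
from h import *
lev()
S=bot.capture("side")[:,:,::-1];T=bot.capture("top")[:,:,::-1]
cv2.imwrite("pics/p9.png",np.hstack([cv2.resize(S[165:335,250:420],(400,400)),cv2.resize(T[150:350,250:450],(400,400))]))
```

```text
37.15 TCP press [-145.8  141.8  233.2] [ 1.2 -0.1  0.2] [3.134e+00 1.000e-03 1.717e+00]
[(0, [312.3, 290.5]), (0.25, [303.8, 285.3]), (0.5, [294.7, 281.7]), (0.75, [285.9, 280.0]), (0.9, [280.9, 279.9]), (1, [277.8, 280.2])]
[405 198  19  12 186] [413.7 203.6]
[273 277  11  10  86] [277.7 281.1]
```

View pics/p9.png

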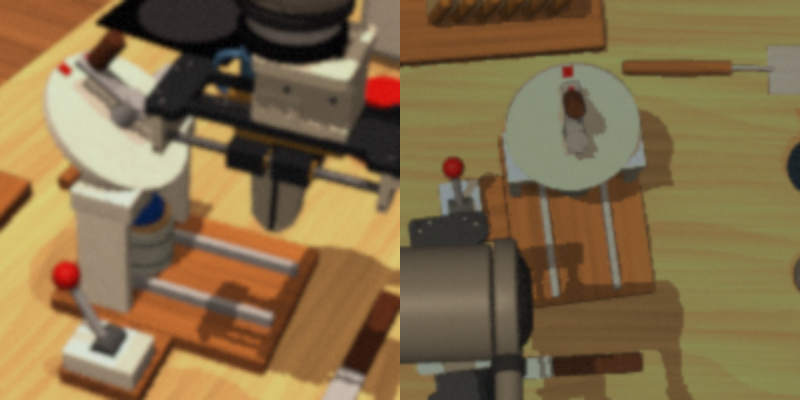

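The side view shows the mould upright under the lowered blue pad, and the ball at (277.7,281.1), which corresponds to lock = 1.0. The knob is at the mark and the gripper is clear of everything.

```bash
python3 -c "
from plant import bot
print(bot.close_job())"
```

```text
the job is handed in; nothing more can be done
None
```

I handed the job in at about 37 s: the mould is upright and home against the stops, the crank is one full turn round with its knob at the mark and the pad down on the mould, and the lock lever is fully over to the back. I touched none of the jar, mills, mug, knife or spatula, though I took no final picture of all of them.

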